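# Load the winder's feed rack in stock order

## Robot

A 6-joint arm with a two-finger parallel gripper is mounted at the origin on the work surface. World frame = base frame: x ahead of the robot, y to its left, z up, the work surface at z = 0. Lengths are in m, angles in rad, forces in N, time in s.
With the tool pointing down it reaches from about 0.425 to 0.925 m from the base axis. Payload 12.5 kg.
Tool frame: the origin (TCP) lies between the finger pads; the fingertips stand 8 mm ahead of it and the grasp point (between the pads) lies 11 mm behind it (env.tip_extent is the distance from the TCP to the fingertips, in m); z points along the fingers, y is the line along which they close (so a half turn about z gives the same grasp; the last joint's range is limited). The gripper opens to 85 mm and grips with 20 to 120 N. Pads are 22 mm wide; open, the fingers measure 114 mm over their backs; the gripper's body (76 mm by 85 mm) begins 54 mm behind the grasp point. The pads swing forward as they close: fully open they stand 13 mm farther back than shut.
Start: joints at [1.163, 0.491, 1.559, -0, 1.092, -0.106], TCP at [0.186, 0.597, 0.239] pointing down, gripper open.
Joint ranges: [-3.1, 3.1], [-0.84, 2.19], [0.05, 2.79], [-1.13, 4.28], [0.06, 2.93], [-2.69, 2.69]. Speed limits (rad/s): [2.22, 2.22, 2.79, 3.14, 3.14, 3.14].

## Interface

Orientations are given as a rotation vector (axis times angle).
In Python, from workcell import get_state, viewer, order, finder, env gives the robot as it stands. The module is installed in compiled form; this text tells all that it offers.
- The arm moves only by the tool arm_command, never from a script. Its argument "deltas" is text: rows parted by semicolons, each of 5 numbers parted by spaces: the shift along the tool's x, y, z in cm, then the turn about the tool's z in rad, then the opening, from 0 (shut) to 1 (fully open). A call has exactly 10 rows; each row shifts and turns the commanded pose from where the row before left it, along the tool's axes as they then stand; what a row does not reach is not made up. A row lasts 1/10 s, in which the tool goes at most 50 mm and 8.59 degrees, less where a joint would pass 70% of its speed; a pose out of reach is approached as far as the arm can. A call is refused whole if a number of a shift passes 5 or a number of a turn 0.15, either way. A call with a gripper value outside its range is refused whole. The fingers move at their own pace and stop on an object; the grip force is fixed at half the most. Time passes only in rows, so rows that do not move let the fingers close, or fill a call up. It gives the time, the measured TCP pose, the force, the opening and the grip force at its end, in the units of the state.
- get_state(): the state, without advancing time (a new reading comes with each control period).
- viewer.grab_frame(name): name is "side" or "top" or "wrist"; returns a dict with "img" (480x640x3 uint8, red, green, blue), "fx", "fy", "cx", "cy" (pixels), "k1" (the pictures are not rectified: a ray, as slopes to the right and down, at radius r is drawn at 1 + k1 r^2 times it, then the intrinsics apply), "world_to_cam" (4x4, takes a point from world to camera coordinates). Camera axes: x right, y down, z forward; pixel columns grow to the right and rows downward; lengths in m; the calibration is good to about 2 mm. A picture is of the moment at which its call begins. There is no depth.
- order.job_done(): hands the job in; it is judged then, once.
Trained networks look in the newest picture that a camera, given by its name, has taken for a name from the list of things; names that differ only in an ending like _2 or _b are one class to them, and where a whole thing is asked for, a point or a joint stands for the part that bears it (a point fixed in the world has none). Each returns a list of dicts, best first, with "score" (0 to 1); they miss things now and then, are a little off and sometimes report something else, mostly with a low value. They report only what shows in the picture. A call takes as long as a camera call.
- finder.trace(camera, query): "mask" (480x640 bool, what is visible of it) and "location" ([row, column] in pixels, amid what is visible of it).
The state is a dict: "t": time; "joint_positions": joint angles; "qvel": joint speeds; "joint_torque": joint torques, N m; "position": TCP position; "eef_rot": TCP orientation; "wrist_force": force on the tool from outside, world axes, zero at the start; "moment": the same for the moment, N m; "width": finger opening in m; "grasp_force": force on a finger pad.
Only numpy, scipy, OpenCV 4.12 (cv2) and the standard library are available. Lean on these libraries where they do the work, as an engineer would, in place of code of your own. Each camera call takes 0.05 s, during which the arm holds its last target. There are 200 camera calls.

## Task

Move the four wire reels from the wooden stock rail to the grey feed rack, one reel to a pocket, keeping their order: the reel nearest the rail's yellow bar goes into the pocket nearest the rack's yellow bar, the next reel into the next pocket, and so on. Stand each reel upright on its pocket floor and let go, and never tip a reel over on the way.

Things in the scene. Friction and masses are not known exactly. Their poses are not given: they have to be found in the camera images.
- reel_red: Small full reel of copper winding wire with red end discs, standing upright: a solid cylinder 40 mm in diameter and 50 mm tall, about 0.11 to 0.21 kg, the same all round. Origin: centre of its underside, z up. It starts standing near the middle (within 5 mm each way) of the tile of its own colour.
- reel_green: Small full reel of copper winding wire with green end discs, standing upright: a solid cylinder 40 mm in diameter and 50 mm tall, about 0.11 to 0.21 kg, the same all round. Origin: centre of its underside, z up. It starts standing near the middle (within 5 mm each way) of the tile of its own colour.
- reel_blue: Small full reel of copper winding wire with blue end discs, standing upright: a solid cylinder 40 mm in diameter and 50 mm tall, about 0.11 to 0.21 kg, the same all round. Origin: centre of its underside, z up. It starts standing near the middle (within 5 mm each way) of the tile of its own colour.
- reel_white: Small full reel of copper winding wire with white end discs, standing upright: a solid cylinder 40 mm in diameter and 50 mm tall, about 0.11 to 0.21 kg, the same all round. Origin: centre of its underside, z up. It starts standing near the middle (within 5 mm each way) of the tile of its own colour.
- tile_red: Red flat square tile, 60 x 60 x 6 mm, fixed on the wooden stock rail; home of the red reel. Origin: centre of its underside, 10 mm above the table; its top is 16 mm above the table. The four tiles lie in one straight row, 66 mm apart centre to centre, along the tile's own y axis (the order of colours differs each time). Its x axis points across the row.
- tile_green: Green flat square tile, 60 x 60 x 6 mm, fixed on the wooden stock rail; home of the green reel. Origin: centre of its underside, 10 mm above the table; its top is 16 mm above the table. The four tiles lie in one straight row, 66 mm apart centre to centre, along the tile's own y axis (the order of colours differs each time). Its x axis points across the row.
- tile_blue: Blue flat square tile, 60 x 60 x 6 mm, fixed on the wooden stock rail; home of the blue reel. Origin: centre of its underside, 10 mm above the table; its top is 16 mm above the table. The four tiles lie in one straight row, 66 mm apart centre to centre, along the tile's own y axis (the order of colours differs each time). Its x axis points across the row.
- tile_white: White flat square tile, 60 x 60 x 6 mm, fixed on the wooden stock rail; home of the white reel. Origin: centre of its underside, 10 mm above the table; its top is 16 mm above the table. The four tiles lie in one straight row, 66 mm apart centre to centre, along the tile's own y axis (the order of colours differs each time). Its x axis points across the row.
- start_block: Yellow bar 60 (x, across) x 20 (y) x 16 mm tall, fixed on one end (either) of the wooden stock rail (66 x 310 x 10 mm): its first end; a wood-coloured bar is at the other. First tile's centre 44 mm from the bar's, the others at 66 mm steps. Origin: centre of underside, 10 mm above the table. Rail and rack lie across the robot's view, either one nearer; loose black pickups, 10 mm tall, between.
- rack: Fixed grey tray, 71 (x, across) x 269 mm (y, along), four pockets 61 x 61 mm inside, floors 10 mm above the table, lips 5 mm thick rising 8 mm above the floors. Origin: on the table under its middle. Pocket centres: x = 0, y = +99 (first), +33, -33, -99 mm. Yellow bar 60 x 20 mm, 26 mm tall, at its first (+y) end, y = +145 mm.

How it is judged:
By the outcome, as a careful person would: the job done as asked, in the order asked, and still so for the second after the job is handed in, with the robot touching nothing.
It also fails if it takes over 96 s, if anything falls off the work surface, if the arm or the gripper's body presses on something with over 40 N, if the wrist force passes 120 N, or if a joint passes its speed limit or range.

## Working session

There is one attempt and no reset: what is moved stays moved. The work goes in short steps, Python scripts to look and compute and a tool call to move; the robot and the scene stay as the last step left them, time stands still between calls to the robot, and variables do not carry over. Pictures are saved under pics/ and viewed, at most 14 in all, crops included, and the job is handed in when it is done.

Besides the shell and the picture viewer there is one more tool, called after "Call:" by a JSON object that holds its "api" and its "payload", one argument or row to a line. arm_command: Moves the arm, as the interface text tells. Its arguments: {"type":"object","properties":{"deltas":{"type":"string"}},"required":["deltas"]}

```bash
mkdir -p pics; cat > h.py <<'E'
import numpy as np, cv2
from workcell import get_state, viewer, order, finder, env
from scipy.spatial.transform import Rotation as R
def grab(n,fn=None):
    f=viewer.grab_frame(n)
    if fn: cv2.imwrite('pics/'+fn,f['img'][:,:,::-1])
    return f
def ray(f,px):  # px (col,row) -> origin, dir world
    K=np.array([[f['fx'],0,f['cx']],[0,f['fy'],f['cy']],[0,0,1.]])
    p=cv2.undistortPoints(np.array([[px]],float),K,np.array([f['k1'],0,0,0,0.]))[0,0]
    T=np.linalg.inv(np.array(f['world_to_cam']))
    return T[:3,3],T[:3,:3]@np.array([p[0],p[1],1])
def at_z(f,px,z):
    o,d=ray(f,px); return o+d*(z-o[2])/d[2]
def proj(f,P):
    K=np.array([[f['fx'],0,f['cx']],[0,f['fy'],f['cy']],[0,0,1.]]);W=np.array(f['world_to_cam'])
    return cv2.projectPoints(np.array(P,float).reshape(-1,1,3),cv2.Rodrigues(W[:3,:3])[0],W[:3,3],K,np.array([f['k1'],0,0,0,0.]))[0][:,0]
def tri(rs):
    A=0;b=0
    for o,d in rs:
        d=d/np.linalg.norm(d);M=np.eye(3)-np.outer(d,d);A=A+M;b=b+M@o
    return np.linalg.solve(A,b)
E
python3 - <<'E'
from h import *
s=get_state();print(s['t'],s['position'],s['eef_rot'],s['width'],env.tip_extent)
F={c:grab(c,c+'0.png') for c in('top','side','wrist')}
for c in('top','side'):
    f=F[c];print(c,np.round(np.linalg.inv(f['world_to_cam']),3).tolist(),f['fx'],f['k1'])
    for n in ['reel_red','reel_green','reel_blue','reel_white','tile_red','tile_green','tile_blue','tile_white','start_block','rack']:
        for q in finder.trace(c,n)[:2]:
            l=q['location'];print(c,n,round(q['score'],2),np.round(l),q['mask'].sum(),at_z(f,(l[1],l[0]),.066 if 'reel' in n else .016).round(3))
E
```

```text
0.0 [0.1856736  0.59656152 0.23869639] [-4.72257864e-01 -3.10556445e+00  1.77204904e-03] 0.08547390408498992 0.008
top [[-0.012, -0.999, 0.042, 0.495], [-0.999, 0.01, -0.038, -0.003], [0.038, -0.043, -0.998, 0.92], [0.0, 0.0, 0.0, 1.0]] 558.3024620168734 -0.1700028490151963
top reel_red 0.85 [152. 306.] 589 [ 0.664 -0.013  0.066]
top reel_red 0.43 [164. 341.] 712 [ 0.646 -0.067  0.066]
top reel_green 0.98 [149. 344.] 615 [ 0.669 -0.072  0.066]
top reel_green 0.46 [171. 310.] 715 [ 0.635 -0.019  0.066]
top reel_blue 0.63 [167. 223.] 624 [0.643 0.115 0.066]
top reel_blue 0.5 [150. 346.] 598 [ 0.668 -0.075  0.066]
top reel_white 0.73 [165. 262.] 617 [0.646 0.054 0.066]
top reel_white 0.21 [165. 341.] 624 [ 0.645 -0.067  0.066]
top tile_red 0.87 [170. 312.] 665 [ 0.644 -0.022  0.016]
top tile_green 0.59 [151. 374.] 476 [ 0.676 -0.126  0.016]
top tile_blue 0.84 [185. 230.] 771 [0.622 0.112 0.016]
top tile_white 0.73 [162. 263.] 636 [0.658 0.057 0.016]
top tile_white 0.62 [177. 273.] 779 [0.633 0.04  0.016]
top start_block 0.71 [151. 372.] 516 [ 0.676 -0.122  0.016]
top rack 0.94 [289. 282.] 7692 [0.451 0.028 0.016]
top rack 0.18 [164. 343.] 749 [ 0.654 -0.074  0.016]
side [[0.976, -0.168, 0.14, 0.429], [-0.218, -0.706, 0.674, -0.565], [-0.015, -0.688, -0.725, 0.644], [0.0, 0.0, 0.0, 1.0]] 524.9387432377086 -0.13902789506044178
side reel_red 0.89 [224. 394.] 832 [ 0.652 -0.029  0.066]
side reel_green 0.62 [256. 415.] 931 [ 0.662 -0.099  0.066]
side reel_blue 0.81 [174. 355.] 642 [0.625 0.1   0.066]
side reel_white 0.89 [197. 376.] 724 [0.643 0.037 0.066]
side tile_red 0.82 [243. 383.] 495 [ 0.641 -0.021  0.016]
side tile_green 0.74 [274. 400.] 516 [ 0.648 -0.088  0.016]
side tile_blue 0.88 [197. 348.] 296 [0.613 0.1   0.016]
side tile_white 0.61 [216. 365.] 393 [0.629 0.047 0.016]
side start_block 0.7 [284. 428.] 565 [ 0.683 -0.118  0.016]
side rack 0.69 [254. 267.] 6116 [ 0.452 -0.001  0.016]
```

View pics/top0.png

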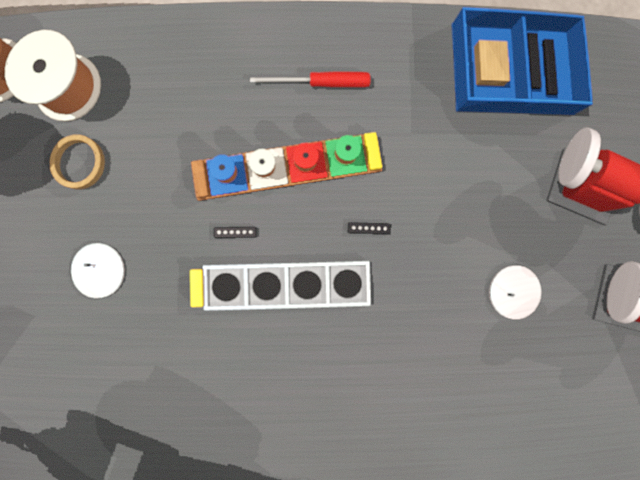

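View pics/side0.png

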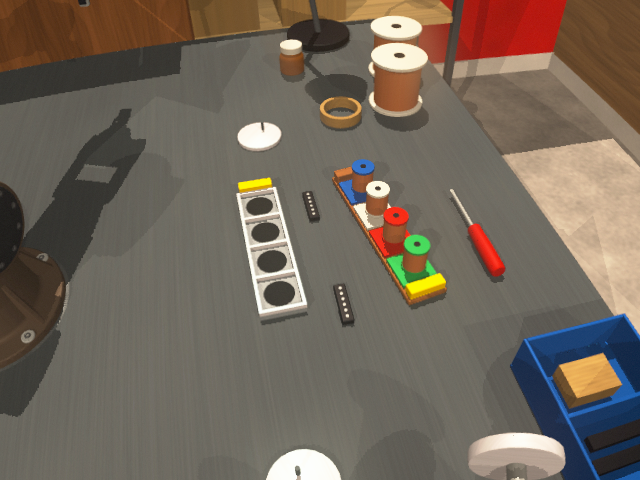

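The top view shows the rail at row ~165, with its yellow bar at right (372,151), and the rack at row ~287, with its yellow bar at left (196,288). The side view agrees. From the bar, the rail order is green, red, white, blue, so green goes to the rack's +y end.

```bash
cat > m.py <<'E'
from h import *
def hole(img,c,r=8):
    x,y=c;p=img[y-r:y+r+1,x-r:x+r+1].max(2).astype(float)
    w=np.clip(np.percentile(p,50)*0.75-p,0,None)
    w8=(w>0).astype(np.uint8);n,l,s,ce=cv2.connectedComponentsWithStats(w8)
    k=min(range(1,n),key=lambda i:np.hypot(*(ce[i]-r))-0.02*s[i,4]);w=w*(l==k);g=np.mgrid[-r:r+1,-r:r+1]
    return x+(w*g[1]).sum()/w.sum(),y+(w*g[0]).sum()/w.sum(),int(s[k,4])
E
python3 - <<'E'
from m import *
f={c:grab(c) for c in('top','side')}
H={'green':((348,148),(417,244)),'red':((306,157),(396,215)),'white':((263,162),(377,189)),'blue':((222,168),(363,167))}
for n,(a,b) in H.items():
    a=hole(f['top']['img'],a);b=hole(f['side']['img'],b)
    print(n,np.round(a,1),np.round(b,1),tri([ray(f['top'],a[:2]),ray(f['side'],b[:2])]).round(4),at_z(f['top'],a[:2],.066).round(4))
print('rack')
for c in('top','side'):
    m=finder.trace(c,'rack')[0]['mask'].astype(np.uint8)
    img=f[c]['img'].copy();img[cv2.dilate(m,None)-m>0]=(255,0,255)
    cs=max(cv2.findContours(m,0,2)[0],key=cv2.contourArea)
    if c=='top':
        P=np.array([at_z(f[c],p[0],.018)[:2] for p in cs])
        print(cv2.minAreaRect((P*1000).astype(np.float32)))
    for e in(.02,.03):print(c,cv2.approxPolyDP(cs,e*cv2.arcLength(cs,1),1)[:,0].tolist())
t=f['top']['img'][125:325,175:395];s=f['side']['img'][140:340,220:460]
cv2.imwrite('pics/crop1.png',np.vstack([cv2.resize(t,(660,600),interpolation=2)])[:,:,::-1])
cv2.imwrite('pics/crop2.png',cv2.resize(s,(720,600),interpolation=2)[:,:,::-1])
E
```

```text
green [347.8 147.3  27. ] [416.6 243.6  30. ] [ 0.6717 -0.0778  0.0672] [ 0.672  -0.0779  0.066 ]
red [305.3 154.8  24. ] [395.6 214.7  23. ] [ 0.6601 -0.0119  0.0675] [ 0.6603 -0.0119  0.066 ]
white [261.5 161.1  25. ] [377.4 187.8  19. ] [0.6507 0.0558 0.0676] [0.6511 0.0559 0.066 ]
blue [221.4 166.8  27. ] [362.8 165.7  21. ] [0.6427 0.1176 0.0675] [0.6429 0.1178 0.066 ]
rack
((456.99530029296875, 31.15276336669922), (71.24637603759766, 289.1397399902344), 0.9993441700935364)
top [[368, 263], [190, 271], [191, 306], [368, 305]]
top [[368, 263], [204, 266], [191, 306], [368, 305]]
side [[267, 178], [240, 182], [261, 319], [306, 310]]
side [[267, 178], [237, 195], [261, 319], [306, 310]]
```

View pics/crop1.png

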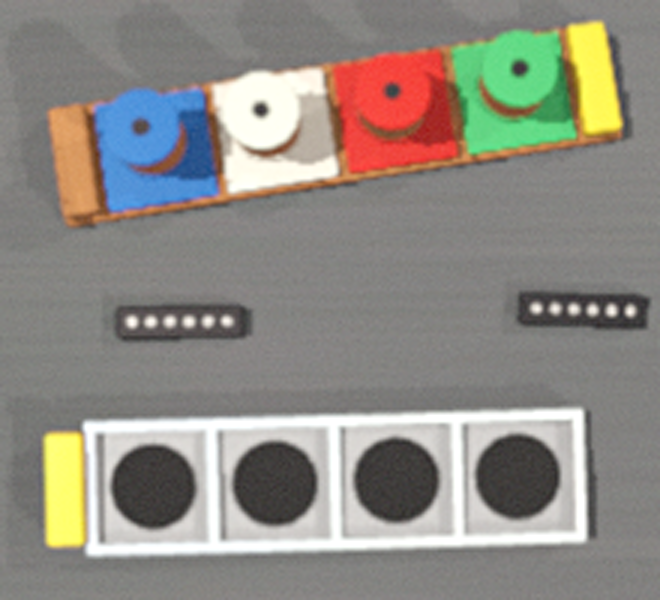

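View pics/crop2.png

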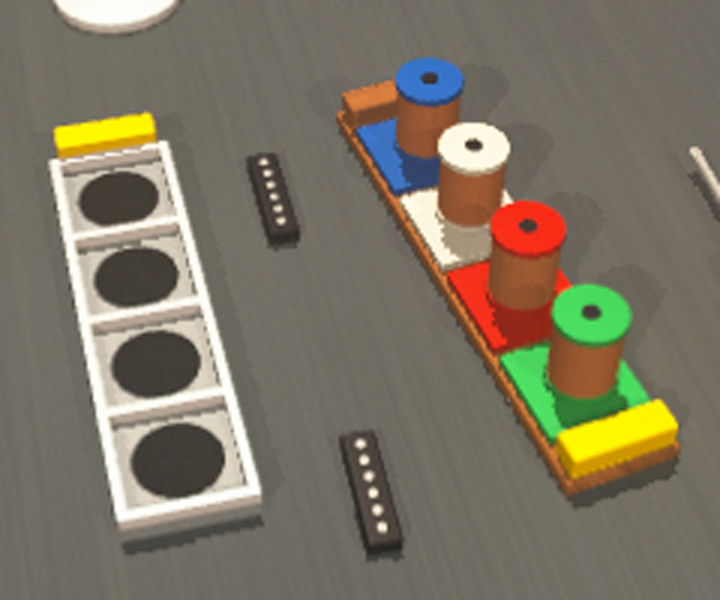

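The crops show four reels with hole centres on their top discs, and the rack's pockets marked with dark discs. Next I triangulate the pocket discs and start the first approach.

```bash
python3 - <<'E'
from m import *
f={c:grab(c) for c in('top','side')}
def disc(img,c):
    m=(cv2.medianBlur(img,3).max(2)<90).astype(np.uint8);n,l,s,ce=cv2.connectedComponentsWithStats(m,connectivity=4)
    k=l[int(c[1]),int(c[0])];return ce[k],s[k,4]
for a,b in zip([(153,486),(275,483),(397,479),(517,476)],[(118,199),(136,277),(156,364),(178,460)]):
    a=np.array(a)/3+(175,125);b=np.array(b)/3+(220,140)
    (a,na),(b,nb)=disc(f['top']['img'],a),disc(f['side']['img'],b)
    print(a.round(1),na,b.round(1),nb,tri([ray(f['top'],a),ray(f['side'],b)]).round(4),at_z(f['top'],a,.01).round(4))
E
```

```text
[225.8 286.7] 571 [259.  205.8] 340 [0.4559 0.119  0.0118] [0.4561 0.1192 0.01  ]
[266.1 285.8] 576 [265.  231.9] 411 [0.457  0.0534 0.0114] [0.4569 0.0535 0.01  ]
[306.8 284.6] 578 [271.5 261. ] 484 [ 0.458  -0.0127  0.0112] [ 0.458  -0.0128  0.01  ]
[347.1 283.3] 575 [278.9 293.1] 573 [ 0.4592 -0.0784  0.0106] [ 0.4592 -0.0785  0.01  ]
```

Call:
{"api": "arm_command", "payload": {
  "deltas": "0 0 0 0.15 1; 0 0 0 0.15 1; 0 0 0 0.15 1; 0 0 0 0.15 1; 0 0 0 0.15 1; 0 0 0 0.15 1; 0 0 0 0.15 1; 0 0 0 0.15 1; 0 0 0 0.07 1; 0 0 0 0 1"
}}

```text
t: 2.45
position: [0.1857, 0.5968, 0.2393]
eef_rot: [-2.223, -2.219, -0.0]
wrist_force: [-0.0, -0.4, -0.1]
width: 0.0854
grasp_force: 0.0
```

Call:
{"api": "arm_command", "payload": {
  "deltas": "-3.75 2.7 0 0 1; -3.75 2.7 0 0 1; -3.75 2.7 0 0 1; -3.75 2.7 0 0 1; -3.75 2.7 0 0 1; -3.75 2.7 0 0 1; -3.75 2.7 0 0 1; -3.75 2.7 0 0 1; -3.75 2.7 0 0 1; -3.75 2.7 0 0 1"
}}

```text
t: 3.45
position: [0.4563, 0.2198, 0.2395]
eef_rot: [2.219, 2.223, 0.001]
wrist_force: [-0.6, 0.5, -0.9]
width: 0.0855
grasp_force: 0.0
```

Call:
{"api": "arm_command", "payload": {
  "deltas": "-3.75 2.7 0 0 1; -3.75 2.7 0 0 1; -3.75 2.7 0 0 1; -3.75 2.7 0 0 1; -3.75 2.7 0 0 1; -3.75 2.7 0 0 1; -3.75 2.7 0 0 1; -3.75 2.7 0 0 1; 0 0 0 0 1; 0 0 0 0 1"
}}

```text
t: 4.45
position: [0.671, -0.0794, 0.2386]
eef_rot: [-2.221, -2.22, 0.001]
wrist_force: [0.2, 1.2, 0.6]
width: 0.0852
grasp_force: 0.0
```

```bash
python3 - <<'E'
from m import *
s=get_state();print(s['t'],s['position'],s['eef_rot'])
f=grab('wrist','w1.png')
print(f['fx'],f['k1'],np.round(np.linalg.inv(f['world_to_cam']),3).tolist())
for n,z in [('green',(.6717,-.0778)),('red',(.6601,-.0119))]:
    p=proj(f,[[*z,.066]])[0];print(n,p)
    for q in finder.trace('wrist','reel_'+n)[:1]:print(q['score'],q['location'],q['mask'].sum())
    try:h=hole(f['img'],tuple(p.round().astype(int)),14);print(h,at_z(f,h[:2],.066))
    except Exception as e:print(e)
E
```

```text
4.45 [ 0.67098188 -0.07942395  0.23855004] [-2.22137698e+00 -2.21997042e+00  6.33791597e-04]
411.5571649978533 -0.09646470988598936 [[1.0, 0.0, -0.001, 0.672], [0.0, -0.963, -0.27, -0.012], [-0.001, 0.27, -0.963, 0.372], [0.0, 0.0, 0.0, 1.0]]
green [319.69957134 215.96706024]
0.56 [212.7, 320.6] 2343
(np.float64(321.90279800086574), np.float64(215.9631655582228), 123) [ 0.67337266 -0.07779651  0.066     ]
red [303.59364152 126.66389456]
0.66 [123.5, 308.9] 2445
(np.float64(305.708098577277), np.float64(126.7250820801751), 122) [ 0.66162508 -0.01194613  0.066     ]
```

View pics/w1.png

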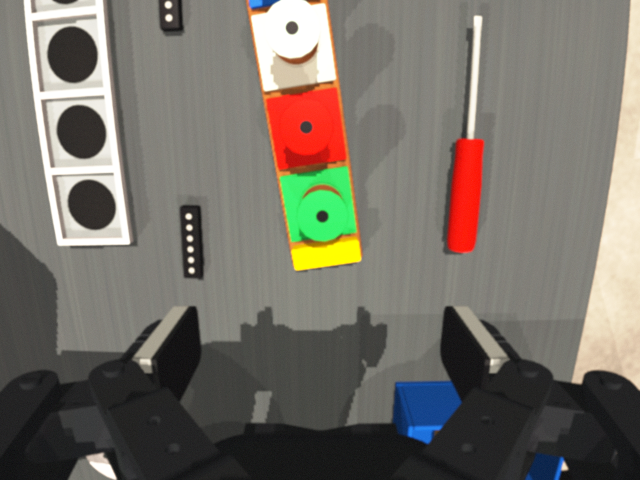

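The wrist view shows green's hole at (322,216) and red's at (306,127), within 2 mm of the overhead measurement. I descend on green now.

Call:
{"api": "arm_command", "payload": {
  "deltas": "0.15 0.1 3 0 1; 0 0 4 0 1; 0 0 4 0 1; 0 0 3 0 1; 0 0 2 0 1; 0 0 1.5 0 1; 0 0 1.2 0 1; 0 0 0.8 0 1; 0 0 0.6 0 1; 0 0 0 0 1"
}}

```text
t: 5.6
position: [0.672, -0.0771, 0.0381]
eef_rot: [-2.222, -2.22, 0.0]
wrist_force: [-0.0, 0.9, 0.4]
width: 0.0856
grasp_force: 0.0
```

Call:
{"api": "arm_command", "payload": {
  "deltas": "0 0 0 0 0.6; 0 0 0 0 0.5; 0 0 0 0 0.4; 0 0 0 0 0.3; 0 0 0 0 0.2; 0 0 0 0 0.1; 0 0 0 0 0; 0 0 0 0 0; 0 0 0 0 0; 0 0 0 0 0"
}}

```text
t: 6.6
position: [0.6723, -0.0773, 0.039]
eef_rot: [2.222, 2.22, 0.001]
wrist_force: [-0.7, -0.5, 5.2]
width: 0.0385
grasp_force: 60.2
```

Call:
{"api": "arm_command", "payload": {
  "deltas": "0 0 -0.3 0 0; 0 0 -0.7 0 0; 0 0 -1.5 0 0; 0 0 -2.5 0 0; 0 0 -2.5 0 0; 0 0 -1.5 0 0; 0 0 -1 0 0; 0 0 0 0 0; 0 0 0 0 0; 0 0 0 0 0"
}}

```text
t: 7.6
position: [0.6716, -0.0771, 0.1371]
eef_rot: [-2.221, -2.219, 0.001]
wrist_force: [-0.5, -0.3, -2.4]
width: 0.0389
grasp_force: 60.5
```

Call:
{"api": "arm_command", "payload": {
  "deltas": "0.7 -0.8 0 0 0; 1.6 -1.8 0 0 0; 2.6 -2.8 0 0 0; 3 -3.3 0 0 0; 3 -3.3 0 0 0; 3 -3.3 0 0 0; 2.6 -2.8 0 0 0; 1.8 -2 0 0 0; 1.3 -1.5 0 0 0; 0 0 0 0 0"
}}

```text
t: 8.6
position: [0.4537, 0.1204, 0.1382]
eef_rot: [-2.219, -2.222, 0.002]
wrist_force: [-0.3, -0.4, -1.5]
width: 0.0389
grasp_force: 60.7
```

```bash
python3 - <<'E'
from m import *
s=get_state();print(s['t'],s['position'],s['eef_rot'],s['width'],s['wrist_force'])
grab('side','s2.png');grab('wrist','w2.png')
E
```

```text
8.6 [0.45372203 0.12040546 0.13816489] [-2.21922955e+00 -2.22187247e+00  1.86202129e-03] 0.03888866916435832 [-0.26109059 -0.35290898 -1.47547172]
```

View pics/s2.png

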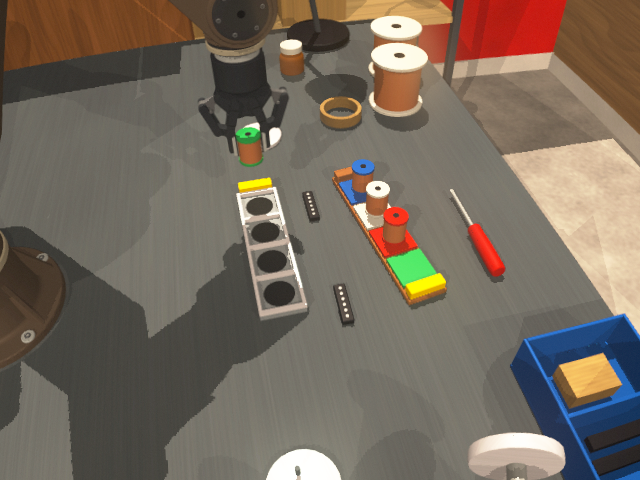

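The side view shows green held upright over the first pocket, at about (250,147). I lower it.

Call:
{"api": "arm_command", "payload": {
  "deltas": "-0.1 0.2 1.5 0 0; 0 0 2.5 0 0; 0 0 2.5 0 0; 0 0 1.5 0 0; 0 0 1 0 0; 0 0 0.6 0 0; 0 0 0.4 0 0; 0 0 0.3 0 0; 0 0 0.1 0 0; 0 0 0 0 0"
}}

```text
t: 9.7
position: [0.4584, 0.118, 0.0346]
eef_rot: [2.222, 2.22, 0.001]
wrist_force: [0.7, -0.4, -2.0]
width: 0.039
grasp_force: 60.7
```

```bash
python3 - <<'E'
from m import *
s=get_state();print(s['t'],s['position'],s['width'],s['wrist_force'])
f=grab('side');cv2.imwrite('pics/s3.png',cv2.resize(f['img'][100:300,180:420],(720,600),interpolation=2)[:,:,::-1])
E
```

```text
9.7 [0.45842649 0.11804441 0.03456114] 0.03904577546114491 [ 0.72427211 -0.42545643 -1.96180486]
```

View pics/s3.png

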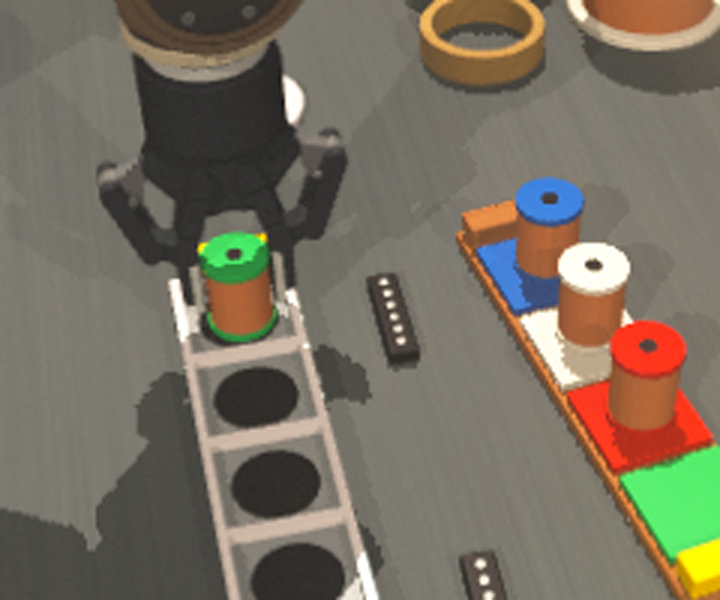

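Green is in pocket 1, just above the floor. I ease it down until it touches.

Call:
{"api": "arm_command", "payload": {
  "deltas": "0 0 0.05 0 0; 0 0 0.05 0 0; 0 0 0.05 0 0; 0 0 0 0 0; 0 0 0 0 0; 0 0 0 0 0; 0 0 0 0 0; 0 0 0 0 0; 0 0 0 0 0; 0 0 0 0 0"
}}

```text
t: 10.75
position: [0.4583, 0.1181, 0.033]
eef_rot: [2.222, 2.22, 0.0]
wrist_force: [-0.8, 0.6, 6.4]
width: 0.0387
grasp_force: 61.2
```

Call:
{"api": "arm_command", "payload": {
  "deltas": "0 0 0 0 0.2; 0 0 0 0 0.4; 0 0 0 0 0.6; 0 0 0 0 0.8; 0 0 0 0 1; 0 0 0 0 1; 0 0 0 0 1; 0 0 0 0 1; 0 0 0 0 1; 0 0 -0.5 0 1"
}}

```text
t: 11.75
position: [0.4581, 0.118, 0.0376]
eef_rot: [-2.222, -2.22, 0.001]
wrist_force: [0.0, -0.7, -0.1]
width: 0.0854
grasp_force: 0.0
```

Call:
{"api": "arm_command", "payload": {
  "deltas": "0 0 -1 0 1; 0 0 -2 0 1; 0 0 -3 0 1; 0 0 -3 0 1; -2 3 -1 0 1; -3 4 0 0 1; -3 4 0 0 1; -3 4 0 0 1; -2 3.2 0 0 1; 0 2 0 0 1"
}}

```text
t: 12.75
position: [0.662, -0.0151, 0.1386]
eef_rot: [2.225, 2.216, 0.001]
wrist_force: [-0.8, 0.3, 1.2]
width: 0.0854
grasp_force: 0.0
```

```bash
cat > st.py <<'E'
from m import *
import sys
s=get_state();print(round(s['t'],2),s['position'].round(4) if hasattr(s['position'],'round') else s['position'],s['width'])
f=grab('side');t=grab('top')
cv2.imwrite('pics/'+sys.argv[1],cv2.resize(f['img'][130:330,210:450],(720,600),interpolation=2)[:,:,::-1])
E
python3 st.py s4.png
```

```text
12.75 [ 0.662  -0.0151  0.1386] 0.08543886351427765
```

View pics/s4.png

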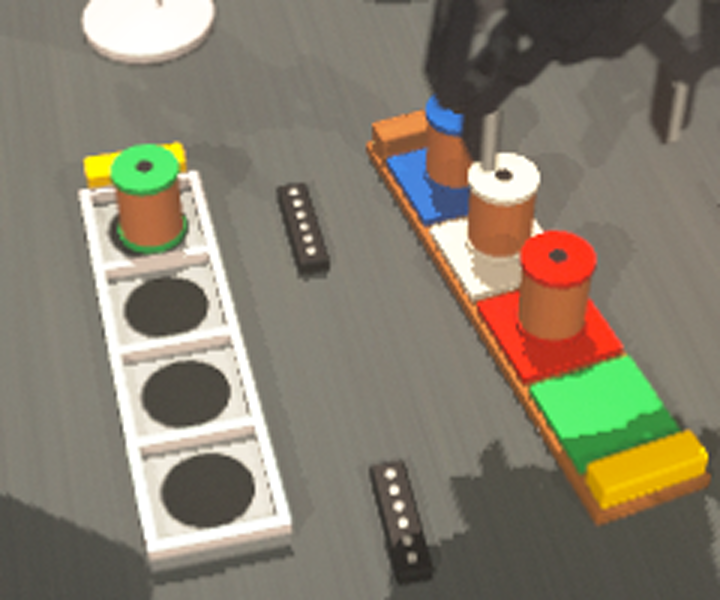

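Green stands upright in the first pocket, at about (147,195) in the crop. Now red.

Call:
{"api": "arm_command", "payload": {
  "deltas": "0.3 -0.1 1 0 1; 0 0 2 0 1; 0 0 2 0 1; 0 0 2 0 1; 0 0 1.2 0 1; 0 0 0.8 0 1; 0 0 0.6 0 1; 0 0 0.4 0 1; 0 0 0 0 1; 0 0 0 0 1"
}}

```text
t: 13.85
position: [0.6594, -0.0092, 0.0382]
eef_rot: [2.222, 2.22, 0.001]
wrist_force: [0.7, 0.4, -0.1]
width: 0.0855
grasp_force: 0.0
```

Call:
{"api": "arm_command", "payload": {
  "deltas": "0 0 0 0 0.6; 0 0 0 0 0.5; 0 0 0 0 0.4; 0 0 0 0 0.3; 0 0 0 0 0.2; 0 0 0 0 0.1; 0 0 0 0 0; 0 0 0 0 0; 0 0 0 0 0; 0 0 0 0 0"
}}

```text
t: 14.85
position: [0.6594, -0.0092, 0.0383]
eef_rot: [2.222, 2.22, 0.001]
wrist_force: [-0.1, 0.4, 5.8]
width: 0.0389
grasp_force: 60.2
```

Call:
{"api": "arm_command", "payload": {
  "deltas": "0 0 -0.3 0 0; 0 0 -0.7 0 0; 0 0 -1.5 0 0; 0 0 -2.5 0 0; 0 0 -2.5 0 0; 0 0 -1.5 0 0; 0 0 -1 0 0; 0 0 0 0 0; 0 0 0 0 0; 0 0 0 0 0"
}}

```text
t: 15.85
position: [0.6587, -0.0092, 0.1366]
eef_rot: [-2.222, -2.219, 0.002]
wrist_force: [0.4, -0.9, -1.0]
width: 0.0385
grasp_force: 60.4
```

Call:
{"api": "arm_command", "payload": {
  "deltas": "0.3 -0.8 0 0 0; 0.5 -1.7 0 0 0; 0.8 -2.6 0 0 0; 1 -3 0 0 0; 1 -3.2 0 0 0; 1 -3 0 0 0; 0.9 -2.6 0 0 0; 0.7 -1.9 0 0 0; 0.4 -1.4 0 0 0; 0 0 0 0 0"
}}

```text
t: 16.85
position: [0.4551, 0.0576, 0.1377]
eef_rot: [-2.221, -2.22, 0.002]
wrist_force: [-0.0, -0.1, -1.8]
width: 0.0387
grasp_force: 60.5
```

Call:
{"api": "arm_command", "payload": {
  "deltas": "0 0 1.5 0 0; 0 0 2.5 0 0; 0 0 2.5 0 0; 0 0 1.5 0 0; 0 0 1 0 0; 0 0 0.6 0 0; 0 0 0.3 0 0; 0 0 0.2 0 0; 0 0 0 0 0; 0 0 0 0 0"
}}

```text
t: 17.85
position: [0.4574, 0.057, 0.0372]
eef_rot: [2.222, 2.22, 0.001]
wrist_force: [1.6, 0.2, -1.2]
width: 0.0385
grasp_force: 60.5
```

Call:
{"api": "arm_command", "payload": {
  "deltas": "0 0 0.1 0 0; 0 0 0.1 0 0; 0 0 0.1 0 0; 0 0 0.05 0 0; 0 0 0.05 0 0; 0 0 0.05 0 0; 0 0 0 0 0; 0 0 0 0 0; 0 0 0 0 0; 0 0 0 0 0"
}}

```text
t: 18.85
position: [0.4572, 0.057, 0.0323]
eef_rot: [-2.223, -2.22, -0.0]
wrist_force: [0.4, 0.1, -1.3]
width: 0.0384
grasp_force: 60.7
```

Call:
{"api": "arm_command", "payload": {
  "deltas": "0 0 0.05 0 0; 0 0 0 0 0; 0 0 0.05 0 0; 0 0 0 0 0; 0 0 0 0 0; 0 0 0 0 0; 0 0 0 0 0; 0 0 0 0 0; 0 0 0 0 0; 0 0 0 0 0"
}}

```text
t: 19.85
position: [0.4573, 0.057, 0.0322]
eef_rot: [2.222, 2.22, 0.001]
wrist_force: [-3.0, 0.2, 16.5]
width: 0.0386
grasp_force: 62.6
```

Red is in contact with the floor. I release it and go to white at (0.651, 0.056).

Call:
{"api": "arm_command", "payload": {
  "deltas": "0 0 -0.05 0 0.2; 0 0 0 0 0.4; 0 0 0 0 0.6; 0 0 0 0 0.8; 0 0 0 0 1; 0 0 0 0 1; 0 0 0 0 1; 0 0 0 0 1; 0 0 0 0 1; 0 0 -0.5 0 1"
}}

```text
t: 20.85
position: [0.457, 0.057, 0.0366]
eef_rot: [-2.222, -2.22, 0.001]
wrist_force: [0.1, 0.1, 0.1]
width: 0.0853
grasp_force: 0.0
```

Call:
{"api": "arm_command", "payload": {
  "deltas": "0 0 -1 0 1; 0 0 -2 0 1; 0 0 -3 0 1; 0 0 -3 0 1; 0 2 -1 0 1; 0 4 0 0 1; 0 4 0 0 1; 0 4 0 0 1; 0 3.5 0 0 1; 0 1.9 0 0 1"
}}

```text
t: 21.85
position: [0.6534, 0.0567, 0.1377]
eef_rot: [2.222, 2.219, 0.002]
wrist_force: [-0.8, 0.6, 0.4]
width: 0.0853
grasp_force: 0.0
```

```bash
python3 st.py s5.png
```

```text
21.85 [0.6534 0.0567 0.1377] 0.08528254821565626
```

View pics/s5.png

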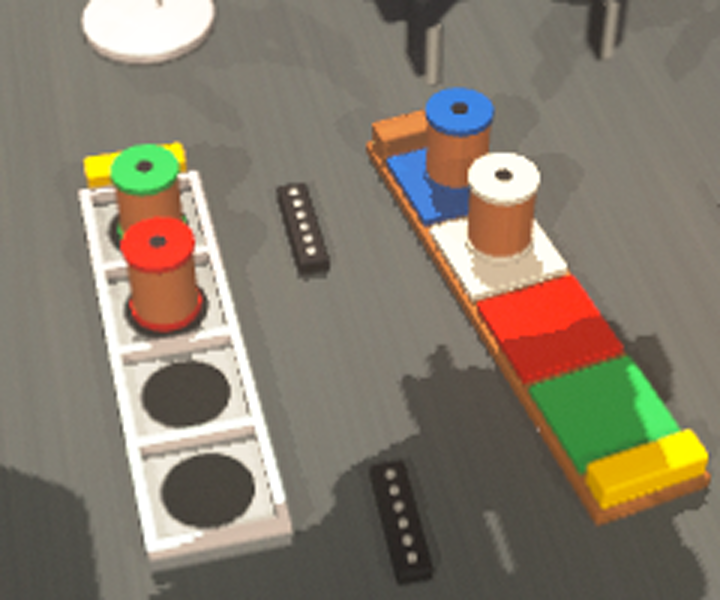

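Red stands upright in pocket 2 at about (163,275), and nothing else has moved. Now white.

Call:
{"api": "arm_command", "payload": {
  "deltas": "-0.1 0 1 0 1; 0 0 2 0 1; 0 0 2 0 1; 0 0 2 0 1; 0 0 1.2 0 1; 0 0 0.8 0 1; 0 0 0.6 0 1; 0 0 0.3 0 1; 0 0 0 0 1; 0 0 0 0 1"
}}

```text
t: 22.95
position: [0.6515, 0.0558, 0.0383]
eef_rot: [2.222, 2.22, 0.001]
wrist_force: [-0.7, -0.2, -0.3]
width: 0.0854
grasp_force: 0.0
```

Call:
{"api": "arm_command", "payload": {
  "deltas": "0 0 0 0 0.6; 0 0 0 0 0.5; 0 0 0 0 0.4; 0 0 0 0 0.3; 0 0 0 0 0.2; 0 0 0 0 0.1; 0 0 0 0 0; 0 0 0 0 0; 0 0 0 0 0; 0 0 0 0 0"
}}

```text
t: 23.95
position: [0.6514, 0.0558, 0.0382]
eef_rot: [2.222, 2.22, 0.001]
wrist_force: [-1.5, 0.4, 5.1]
width: 0.0387
grasp_force: 60.3
```

Call:
{"api": "arm_command", "payload": {
  "deltas": "0 0 -0.3 0 0; 0 0 -0.7 0 0; 0 0 -1.5 0 0; 0 0 -2.5 0 0; 0 0 -2.5 0 0; 0 0 -1.5 0 0; 0 0 -1 0 0; 0 0 0 0 0; 0 0 0 0 0; 0 0 0 0 0"
}}

```text
t: 24.95
position: [0.6508, 0.0558, 0.1367]
eef_rot: [-2.222, -2.219, 0.002]
wrist_force: [-0.5, 0.3, -0.8]
width: 0.0388
grasp_force: 60.5
```

Call:
{"api": "arm_command", "payload": {
  "deltas": "-0.3 -0.8 0 0 0; -0.6 -1.7 0 0 0; -0.8 -2.5 0 0 0; -1 -2.8 0 0 0; -1.1 -3 0 0 0; -1 -2.8 0 0 0; -0.9 -2.5 0 0 0; -0.7 -1.9 0 0 0; -0.4 -1.3 0 0 0; 0 0 0 0 0"
}}

```text
t: 25.95
position: [0.4567, -0.0123, 0.1377]
eef_rot: [-2.223, -2.219, 0.001]
wrist_force: [0.3, 0.2, -2.1]
width: 0.0387
grasp_force: 60.7
```

Call:
{"api": "arm_command", "payload": {
  "deltas": "0 0 1.5 0 0; 0 0 2.5 0 0; 0 0 2.5 0 0; 0 0 1.5 0 0; 0 0 1 0 0; 0 0 0.6 0 0; 0 0 0.4 0 0; 0 0 0.3 0 0; 0 0 0.1 0 0; 0 0 0 0 0"
}}

```text
t: 26.95
position: [0.4583, -0.012, 0.034]
eef_rot: [2.222, 2.22, 0.001]
wrist_force: [-0.2, -0.4, -1.6]
width: 0.039
grasp_force: 60.6
```

Call:
{"api": "arm_command", "payload": {
  "deltas": "0 0 0.05 0 0; 0 0 0.05 0 0; 0 0 0.05 0 0; 0 0 0 0 0; 0 0 0 0 0; 0 0 0 0 0; 0 0 0 0 0; 0 0 0 0 0; 0 0 0 0 0; 0 0 0 0 0"
}}

```text
t: 27.95
position: [0.4582, -0.012, 0.0323]
eef_rot: [-2.223, -2.22, -0.0]
wrist_force: [0.2, 0.8, -2.5]
width: 0.0388
grasp_force: 60.6
```

Call:
{"api": "arm_command", "payload": {
  "deltas": "0 0 0.05 0 0; 0 0 0 0 0; 0 0 0.02 0 0; 0 0 0 0 0; 0 0 0 0 0; 0 0 0 0 0; 0 0 0 0 0; 0 0 0 0 0; 0 0 0 0 0; 0 0 0 0 0"
}}

```text
t: 28.95
position: [0.4582, -0.012, 0.0322]
eef_rot: [2.222, 2.22, 0.001]
wrist_force: [-2.4, 1.1, 10.7]
width: 0.0386
grasp_force: 61.6
```

Call:
{"api": "arm_command", "payload": {
  "deltas": "0 0 -0.05 0 0.2; 0 0 0 0 0.4; 0 0 0 0 0.6; 0 0 0 0 0.8; 0 0 0 0 1; 0 0 0 0 1; 0 0 0 0 1; 0 0 0 0 1; 0 0 0 0 1; 0 0 -0.5 0 1"
}}

```text
t: 29.95
position: [0.4579, -0.012, 0.0369]
eef_rot: [-2.222, -2.22, 0.001]
wrist_force: [0.2, 0.2, 1.1]
width: 0.0853
grasp_force: 0.0
```

Call:
{"api": "arm_command", "payload": {
  "deltas": "0 0 -1 0 1; 0 0 -2 0 1; 0 0 -3 0 1; 0 0 -3 0 1; 1.5 2 -1 0 1; 2.5 3.6 0 0 1; 2.5 3.6 0 0 1; 2.5 3.6 0 0 1; 2.5 3.6 0 0 1; 1.5 2.1 0 0 1"
}}

```text
t: 30.95
position: [0.6452, 0.1197, 0.1381]
eef_rot: [2.221, 2.221, 0.002]
wrist_force: [-0.7, -0.4, -0.4]
width: 0.0852
grasp_force: 0.0
```

```bash
python3 st.py s6.png
```

```text
30.95 [0.6452 0.1197 0.1381] 0.08517270615863916
```

View pics/s6.png

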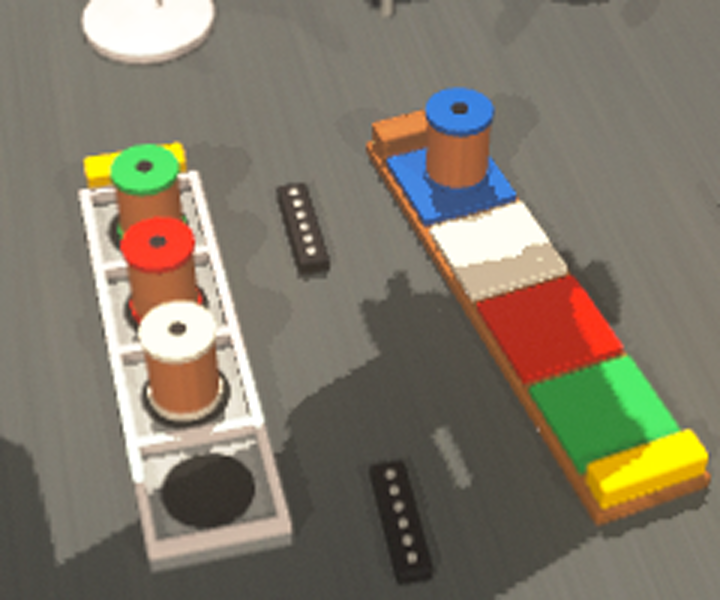

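White stands upright in pocket 3 at about (180,365). Blue is next.

Call:
{"api": "arm_command", "payload": {
  "deltas": "0 0 1 0 1; 0 0 2 0 1; 0 0 2 0 1; 0 0 2 0 1; 0 0 1.2 0 1; 0 0 0.8 0 1; 0 0 0.6 0 1; 0 0 0.3 0 1; 0 0 0 0 1; 0 0 0 0 1"
}}

```text
t: 32.05
position: [0.6435, 0.1179, 0.0386]
eef_rot: [2.222, 2.22, 0.001]
wrist_force: [0.4, 0.1, -0.6]
width: 0.0853
grasp_force: 0.0
```

Call:
{"api": "arm_command", "payload": {
  "deltas": "0 0 0 0 0.6; 0 0 0 0 0.5; 0 0 0 0 0.4; 0 0 0 0 0.3; 0 0 0 0 0.2; 0 0 0 0 0.1; 0 0 0 0 0; 0 0 0 0 0; 0 0 0 0 0; 0 0 0 0 0"
}}

```text
t: 33.05
position: [0.6435, 0.1179, 0.0385]
eef_rot: [2.222, 2.22, 0.001]
wrist_force: [-0.3, -0.4, 6.0]
width: 0.0388
grasp_force: 60.2
```

Call:
{"api": "arm_command", "payload": {
  "deltas": "0 0 -0.3 0 0; 0 0 -0.7 0 0; 0 0 -1.5 0 0; 0 0 -2.5 0 0; 0 0 -2.5 0 0; 0 0 -1.5 0 0; 0 0 -1 0 0; 0 0 0 0 0; 0 0 0 0 0; 0 0 0 0 0"
}}

```text
t: 34.05
position: [0.6428, 0.1178, 0.137]
eef_rot: [-2.222, -2.219, 0.002]
wrist_force: [-0.4, 0.1, -2.0]
width: 0.0387
grasp_force: 60.4
```

Call:
{"api": "arm_command", "payload": {
  "deltas": "-0.8 -0.8 0 0 0; -1.8 -1.7 0 0 0; -2.5 -2.4 0 0 0; -2.9 -2.6 0 0 0; -3 -2.8 0 0 0; -2.8 -2.6 0 0 0; -2.5 -2.4 0 0 0; -2 -1.8 0 0 0; -1.3 -1.3 0 0 0; 0 0 0 0 0"
}}

```text
t: 35.05
position: [0.4571, -0.0792, 0.1379]
eef_rot: [-2.224, -2.217, 0.001]
wrist_force: [0.3, 0.2, -1.1]
width: 0.0392
grasp_force: 60.5
```

Call:
{"api": "arm_command", "payload": {
  "deltas": "0 0 1.5 0 0; 0 0 2.5 0 0; 0 0 2.5 0 0; 0 0 1.5 0 0; 0 0 1 0 0; 0 0 0.6 0 0; 0 0 0.4 0 0; 0 0 0.3 0 0; 0 0 0.1 0 0; 0 0 0 0 0"
}}

```text
t: 36.05
position: [0.4592, -0.078, 0.0343]
eef_rot: [2.222, 2.22, 0.001]
wrist_force: [-0.1, 0.4, -1.0]
width: 0.0388
grasp_force: 60.5
```

Call:
{"api": "arm_command", "payload": {
  "deltas": "0 0 0.05 0 0; 0 0 0.05 0 0; 0 0 0.05 0 0; 0 0 0 0 0; 0 0 0 0 0; 0 0 0 0 0; 0 0 0 0 0; 0 0 0 0 0; 0 0 0 0 0; 0 0 0 0 0"
}}

```text
t: 37.05
position: [0.4591, -0.078, 0.0326]
eef_rot: [-2.223, -2.22, -0.0]
wrist_force: [0.2, -0.2, -0.9]
width: 0.0388
grasp_force: 60.5
```

Call:
{"api": "arm_command", "payload": {
  "deltas": "0 0 0.05 0 0; 0 0 0 0 0; 0 0 0.02 0 0; 0 0 0 0 0; 0 0 0 0 0; 0 0 0 0 0; 0 0 0 0 0; 0 0 0 0 0; 0 0 0 0 0; 0 0 0 0 0"
}}

```text
t: 38.05
position: [0.4591, -0.078, 0.0325]
eef_rot: [2.222, 2.22, 0.001]
wrist_force: [-1.9, -0.7, 11.0]
width: 0.0389
grasp_force: 61.5
```

Call:
{"api": "arm_command", "payload": {
  "deltas": "0 0 -0.05 0 0.2; 0 0 0 0 0.4; 0 0 0 0 0.6; 0 0 0 0 0.8; 0 0 0 0 1; 0 0 0 0 1; 0 0 0 0 1; 0 0 0 0 1; 0 0 0 0 1; 0 0 -0.5 0 1"
}}

```text
t: 39.05
position: [0.4589, -0.0779, 0.0372]
eef_rot: [-2.222, -2.22, 0.001]
wrist_force: [0.6, -0.1, 0.1]
width: 0.0856
grasp_force: 0.0
```

Call:
{"api": "arm_command", "payload": {
  "deltas": "0 0 -1 0 1; 0 0 -2 0 1; 0 0 -3 0 1; 0 0 -3 0 1; 0 2 -3 0 1; 0 4 -3 0 1; 0 4 0 0 1; 0 2 0 0 1; 0 0 0 0 1; 0 0 0 0 1"
}}

```text
t: 40.05
position: [0.5784, -0.0779, 0.1876]
eef_rot: [-2.222, -2.22, 0.0]
wrist_force: [-0.8, 0.3, 0.6]
width: 0.0852
grasp_force: 0.0
```

```bash
python3 st.py s7.png
```

```text
40.05 [ 0.5784 -0.0779  0.1876] 0.08519245930323746
```

View pics/s7.png

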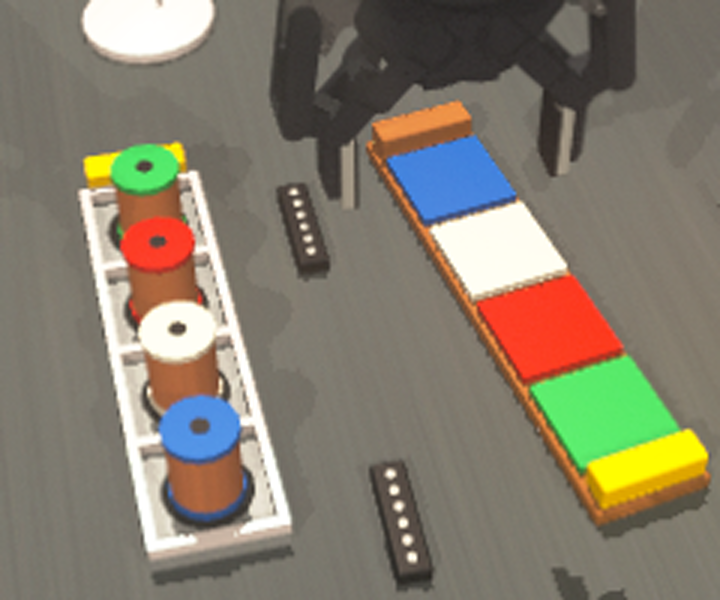

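All four reels stand upright in order (green, red, white, blue) from the rack's yellow bar, and the gripper is clear of everything.

```bash
python3 -c "
from h import *
print(order.job_done())"
```

```text
the job is handed in; nothing more can be done
None
```

The job is handed in: all four reels stand upright and released in the rack, green, red, white, blue from its yellow bar, matching the rail order; the robot clock read about 40 s.

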